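# Pour bearings from a corner-spout tray

## Robot

A 6-joint arm with a two-finger parallel gripper is mounted at the origin on a cart in front of the work surface, level with it; the furniture and walls round the work are solid. World frame = base frame: x ahead of the robot, y to its left, z up, the work surface at z = 0. Lengths are in m, angles in rad, forces in N, time in s.
With the tool pointing down it reaches from about 0.2 to 0.875 m from the base axis. Payload 3.4 kg.
Tool frame: the origin (TCP) lies between the finger pads; the fingertips stand 25 mm ahead of it and the grasp point (between the pads) lies 6 mm ahead of it (r.nose_length is the z of the fingertips in the tool frame, in m); z points along the fingers, y is the line along which they close (so a half turn about z gives the same grasp; the last joint's range is limited). The gripper opens to 94 mm and grips with 3 to 60 N. Pads are 16 mm wide; open, the fingers measure 119 mm over their backs; the gripper's body (75 mm by 177 mm) begins 78 mm behind the grasp point.
Start: joints at [1.152, 0.276, 1.505, -0, 1.361, -0.121], TCP at [0.169, 0.55, 0.23] pointing down, gripper open.
Joint ranges: [-2.89, 2.89], [-0.75, 2.08], [0.22, 2.7], [-1.18, 4.32], [0.11, 2.71], [-2.7, 2.7]. Speed limits (rad/s): [2.57, 2.57, 3.14, 3.14, 3.14, 3.14].

## Interface

Orientations are given as a unit quaternion [w, x, y, z].
In Python, from plant import r, gripper_to, inverse_kinematics, vision, models, telemetry gives the robot as it stands. Calls block until the motion is done:
- r.move_to(position, orientation): joint-space move of the TCP to a pose.
- r.move_l(position, rot=None, vel=0.15, guard=None): straight line of the TCP; rot=None keeps the orientation; vel is the mean speed in m/s. With guard (N) it stops when the force on the tool has changed by that much, and returns True; else False.
- r.movej(angles): joint-space move.
- gripper_to(opening, f_grip=None): finger opening in m; f_grip is the grip in N (None keeps the last); returns when the fingers have stopped.
- r.hold(seconds).
- inverse_kinematics(position, orientation): joint angles nearest the present ones, or None.
- vision.snapshot(name): name is "side" or "top"; returns the picture (420x560x3 uint8, red, green, blue); there is no depth.
- vision.get_calibration(name): a dict with "fx", "fy", "cx", "cy" (pixels), "D" ([k1, k2, p1, p2, k3] as OpenCV has them; the pictures are not rectified), "position" and "orientation" of the camera in the world. Camera axes: x right, y down, z forward; pixel columns grow to the right and rows downward; lengths in m; the calibration is good to about 2 mm. A picture is of the moment at which its call begins. get_calibration takes no time and is no camera call.
A pose or a line that the arm cannot do raises r.PlanningError and nothing moves.
- r.sign_off(): hands the job in; it is judged then, once.
Trained networks look in the newest picture that a camera, given by its name, has taken for a name from the list of things; names that differ only in an ending like _2 or _b are one class to them, and where a whole thing is asked for, a point or a joint stands for the part that bears it (a point fixed in the world has none). Each returns a list of dicts, best first, with "score" (0 to 1); they miss things now and then, are a little off and sometimes report something else, mostly with a low value. They report only what shows in the picture. A call takes as long as a camera call.
- models.boxes_of(thing, camera): "at" ([x, y, z] in m, in world coordinates, good to about 4 mm: the middle of the surface that is visible of it).
- models.regions_of(thing, camera): "pixels" (420x560 bool, what is visible of it).
- models.mark_of(thing, camera): "at" ([x, y, z] in m, in world coordinates, good to about 4 mm: a listed point, or the origin of a listed thing).
Readings, each from a call of its own:
- telemetry.current_t(): time.
- telemetry.current_joints(): joint angles.
- telemetry.current_dq(): joint speeds.
- telemetry.current_joint_efforts(): joint torques, N m.
- telemetry.current_ee_pos(): TCP position.
- telemetry.current_tool_rot(): TCP orientation.
- telemetry.current_wrist_force(): force on the tool from outside, world axes, zero at the start.
- telemetry.current_torque(): the same for the moment, N m.
- telemetry.current_opening(): finger opening in m.
- telemetry.current_finger_force(): force on a finger pad.
Only numpy, scipy, OpenCV 4.12 (cv2) and the standard library are available. Lean on these libraries where they do the work, as an engineer would, in place of code of your own. Each camera call takes 0.05 s, during which the arm holds its last target. There are 200 camera calls.

## Task

Carry the spouted tray by the handle over its middle, so that nothing slides out, and set it down on the tipping stand, spout over the tub, and let go with the three bearings still in it. Then take it by the small handle at its tail and tip it up about its spout corner, resting on the stand's bar, until all three bearings have slid out into the tub, and lay the tray back flat on the stand. Leave the other things on the table where they are.

Things in the scene. Friction and masses are not known exactly. Their poses are not given: they have to be found in the camera images.
- tray_center (a point): centre of the loose steel tray's inner floor, 4 mm above the tray's underside. Axes: -x towards the open spout at one corner, +x towards the tail (the opposite corner), z up
- carry_grip (a point): middle of the carrying handle's dark bar, 66 mm above the tray's underside, straight above the tray's centre; the bar is 10 mm thick (tray x), 14 mm high and 90 mm long (tray y), pinch it across its thickness. Axes as the tray's
- tail_grip (a point): middle of the tail handle's dark bar, 56 mm above the tray's underside and 80 mm from the tray's centre towards the tail; the bar is 10 mm thick (tray x), 14 mm high and 60 mm long (tray y), pinch it across its thickness. Axes as the tray's
- spout_lip (a point): middle of the spout's front edge, on the floor's upper face, 90 mm from the tray's centre along tray -x; the outlet
- seat (a point): where tray_center belongs when the tray lies on the fixed tipping stand, axes as the tray's then (-x towards the tub, z up). The tray's underside just lies, 75 mm above the table, on a rear rest 55 mm behind (+x) and on a round 10 mm bar along y, its axis 68 mm in front (-x) of and 9 mm below this point. Rolled on that bar, the spout dips into the tub's mouth without touching it
- spout_place (a point): where the spout's lip (point spout_lip) belongs when the tray lies on the stand; 90 mm from the seat along the stand's -x, over the tub
- tub_floor (a point): centre of the inner floor of the grey tub on the front of the stand: 112 (x) by 132 mm inside, rim 53 mm above this floor; axes as the stand's
- spout_tray: the loose tray with both handles, about 0.4 kg: a polished square pan, 150 mm a side, walls 24 mm, one corner (tray -x) cut off into a spout 86 mm wide inside. Slippery: bearings slide on its floor from about 12 degrees of tilt, along its walls from up to 25, and all run out by 40. Origin at the centre of its underside, axes as for tray_center
- carry_handle: the carrying handle, fixed to the tray; same origin and axes as the tray
- tail_handle: the tail handle, fixed to the tray; same origin and axes as the tray
- micrometer: micrometer, 61 x 130 x 16 mm, lying at the back of the table; leave it alone
- screwdriver: red-handled screwdriver, 209 mm long, lying at the left; leave it alone
- marker: blue marker, 137 mm long, lying near the right edge; leave it alone
- spare_bearing_a: spare bearing, 29 mm across, 10 mm high, on the table between tray and stand; leave it alone
- spare_bearing_b: spare bearing, 29 mm across, 12 mm high, on the table behind the work; leave it alone
- bearing_1: steel ball bearing, 29 mm across, 10 mm high, about 28 g, lying loose in the tray at the start; origin at the centre of its underside
- bearing_2: steel ball bearing, 29 mm across, 10 mm high, about 28 g, lying loose in the tray at the start; origin at the centre of its underside
- bearing_3: steel ball bearing, 29 mm across, 10 mm high, about 28 g, lying loose in the tray at the start; origin at the centre of its underside

How it is judged:
On the way, in this order (a step that is already met when the one before it is completed fails the run):
1. the tray is lifted off the table by the handle over its middle, the bearings in it (height (world z) of spout_tray above 0.03 m and contact force between the fingers and carry_handle above 1 N and z of bearing_1 in the frame of tray_center between -0.01 and 0.03 m and x of bearing_1 in the frame of tray_center between -0.09 and 0.11 m and y of bearing_1 in the frame of tray_center between -0.11 and 0.11 m and z of bearing_2 in the frame of tray_center between -0.01 and 0.03 m and x of bearing_2 in the frame of tray_center between -0.09 and 0.11 m and y of bearing_2 in the frame of tray_center between -0.11 and 0.11 m and z of bearing_3 in the frame of tray_center between -0.01 and 0.03 m and x of bearing_3 in the frame of tray_center between -0.09 and 0.11 m and y of bearing_3 in the frame of tray_center between -0.11 and 0.11 m), for 0.2 s.
2. the tray lies flat on the tipping stand, spout over the tub (centre within 22 mm, spout lip within 25 mm of its place, 3 degrees), let go, all three bearings still in it (distance between tray_center and seat below 0.022 m and distance between spout_lip and spout_place below 0.025 m and angle between spout_tray's own z axis and vertical below 0.06 rad and contact force between the fingers and spout_tray below 0.1 N and z of bearing_1 in the frame of tray_center between -0.01 and 0.03 m and x of bearing_1 in the frame of tray_center between -0.09 and 0.11 m and y of bearing_1 in the frame of tray_center between -0.11 and 0.11 m and z of bearing_2 in the frame of tray_center between -0.01 and 0.03 m and x of bearing_2 in the frame of tray_center between -0.09 and 0.11 m and y of bearing_2 in the frame of tray_center between -0.11 and 0.11 m and z of bearing_3 in the frame of tray_center between -0.01 and 0.03 m and x of bearing_3 in the frame of tray_center between -0.09 and 0.11 m and y of bearing_3 in the frame of tray_center between -0.11 and 0.11 m), for 0.3 s.
3. the tray is held by its tail handle and tipped by more than 20 degrees with its spout end staying at the bar (lip within 40 mm of its place) (angle between spout_tray's own z axis and vertical above 0.35 rad and contact force between the fingers and tail_handle above 1 N and distance between spout_lip and spout_place below 0.04 m), for 0.1 s.
At the end, for the whole second after the job is handed in: All three bearings lie at rest inside the tub, below its rim. The tray lies flat (within 3 degrees) on the stand, its centre within 22 mm of the seat and its spout lip within 25 mm of its place, and is let go (distance between tray_center and seat below 0.022 m and distance between spout_lip and spout_place below 0.025 m and angle between spout_tray's own z axis and vertical below 0.06 rad and contact force between the fingers and spout_tray below 0.1 N and x of bearing_1 in the frame of tub_floor between -0.062 and 0.062 m and y of bearing_1 in the frame of tub_floor between -0.07 and 0.07 m and z of bearing_1 in the frame of tub_floor between -0.005 and 0.046 m and linear speed of each of bearing_1, bearing_2, bearing_3 below 0.03 m/s and x of bearing_2 in the frame of tub_floor between -0.062 and 0.062 m and y of bearing_2 in the frame of tub_floor between -0.07 and 0.07 m and z of bearing_2 in the frame of tub_floor between -0.005 and 0.046 m and x of bearing_3 in the frame of tub_floor between -0.062 and 0.062 m and y of bearing_3 in the frame of tub_floor between -0.07 and 0.07 m and z of bearing_3 in the frame of tub_floor between -0.005 and 0.046 m); the robot touches nothing.
It fails at once if another thing on the table is moved by more than 30 mm (distance of any of micrometer, screwdriver, marker, spare_bearing_a, spare_bearing_b from where it was at the start of the episode above 0.03 m).
It also fails if it takes over 56 s, if anything falls off the work surface, if the arm or the gripper's body presses on something with over 40 N, if the wrist force passes 120 N, or if a joint passes its speed limit or range.

## Working session

There is one attempt and no reset: what is moved stays moved. The work goes in short steps, each a Python script; the robot and the scene stay as the last script left them, time stands still between calls to the robot, and variables do not carry over. Pictures are saved under pics/ and viewed, at most 10 in all, crops included, and the job is handed in when it is done.

```bash
ls; mkdir -p pics; python3 - <<'E'
from plant import r, vision, models, telemetry
import cv2,numpy as np
for c in ("top","side"):
    im=vision.snapshot(c); cv2.imwrite(f"pics/{c}0.png",im[:,:,::-1])
    k=vision.get_calibration(c); print(c,k["position"],k["orientation"],k["fx"])
    for t in ("tray_center","carry_grip","tail_grip","spout_lip","seat","spout_place","tub_floor","bearing_1","spare_bearing_a"):
        for d in models.mark_of(t,c)[:5]: print(t,np.round(d["at"],4),round(d["score"],2))
print(telemetry.current_t(), r.nose_length)
E
```

```text
pics
top [ 0.42917493 -0.03396746  1.66282285] [-0.03334786  0.71247782 -0.70016967  0.03202661] 500.4321951637624
tray_center [0.5437 0.1637 0.0045] 0.89
tray_center [ 0.5514 -0.2309  0.0821] 0.64
carry_grip [0.5453 0.1572 0.0629] 0.69
carry_grip [0.5508 0.1581 0.0015] 0.2
tail_grip [0.6173 0.1314 0.0581] 0.6
spout_lip [0.5718 0.1444 0.0022] 0.72
spout_lip [0.4614 0.1891 0.003 ] 0.66
seat [ 0.5487 -0.23    0.0809] 0.64
spout_place [ 0.4638 -0.2514  0.0777] 0.86
spout_place [0.5629 0.2029 0.0081] 0.62
spout_place [ 0.783  -0.0238 -0.0037] 0.17
tub_floor [ 0.421  -0.2609  0.0139] 0.82
bearing_1 [0.5745 0.1445 0.0037] 0.59
bearing_1 [0.563  0.2053 0.0034] 0.5
bearing_1 [0.5339 0.1156 0.005 ] 0.5
spare_bearing_a [ 0.7135  0.0437 -0.001 ] 0.6
spare_bearing_a [0.4382 0.0086 0.0009] 0.59
spare_bearing_a [ 7.82e-01 -2.21e-02  6.00e-04] 0.57
side [ 0.65933161 -1.04383898  0.88040767] [-0.43954333  0.89773765  0.0281102  -0.00886479] 455.62096693771304
tray_center [0.5434 0.1598 0.0053] 0.85
carry_grip [ 0.7784 -0.0205 -0.0016] 0.66
carry_grip [0.549  0.1603 0.0651] 0.55
tail_grip [0.6251 0.1349 0.0537] 0.72
spout_lip [0.4578 0.1886 0.0051] 0.73
spout_lip [ 0.5699  0.3925 -0.0043] 0.64
seat [ 0.5477 -0.2323  0.0809] 0.72
seat [ 0.5498  0.1572 -0.0041] 0.69
spout_place [ 0.4646 -0.2545  0.0825] 0.73
tub_floor [ 0.4184 -0.2544  0.0135] 0.9
bearing_1 [0.5761 0.1472 0.0067] 0.61
bearing_1 [0.5646 0.2012 0.0039] 0.54
bearing_1 [0.5335 0.1157 0.0047] 0.46
spare_bearing_a [0.433  0.0098 0.0022] 0.6
spare_bearing_a [7.111e-01 5.120e-02 5.000e-04] 0.55
1.0 0.025
```

View pics/top0.png

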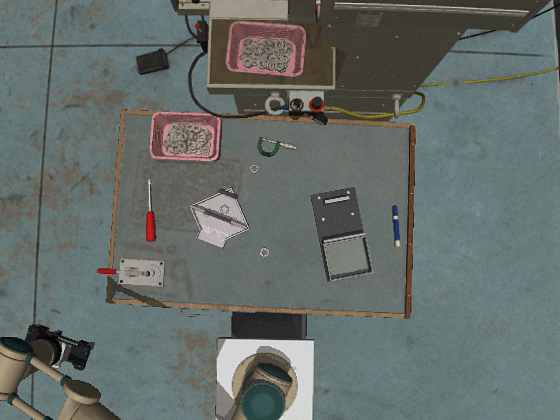

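View pics/side0.png

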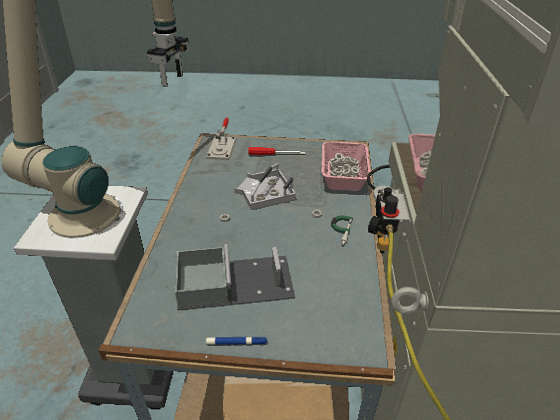

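Both pictures agree with the marks. In the top view the tray is at (220,217) with its spout toward the lower left, the stand and tub are at (340,235), and the spare bearings are at (254,169) and (264,252). That puts the tray yaw at about -19° and the stand yaw at about +14°, with all lengths as given.

```bash
cat > h.py <<'E'
from plant import r, gripper_to, inverse_kinematics, vision, models, telemetry
import numpy as np, cv2
from scipy.spatial.transform import Rotation as R
def ori(yaw, tip=0., s=1):
    """tool down, closing along tray x; tip raises the tray's tail"""
    M=R.from_euler('z',yaw)*R.from_euler('y',-tip)
    y=np.array([0,0,0.]); y=M.apply([s,0,0]); z=M.apply([0,0,-1]); x=np.cross(y,z)
    return R.from_matrix(np.c_[x,y,z]).as_quat(scalar_first=True)
SEAT=np.array([.548,-.231,.079]); SY=np.radians(14)
def pose(yaw,org,p,tip=0.,s=1):
    """TCP pose so that the grasp point lies at p (frame yaw about org, tipped about the bar)"""
    piv=np.array([-.068,0,-.009]); T=R.from_euler('y',-tip)
    q=piv+T.apply(np.array(p)-piv)+T.apply([0,0,.006])
    return org+R.from_euler('z',yaw).apply(q), ori(yaw,tip,s)
def marks(ts,cams=("top","side")):
    for c in cams:
        vision.snapshot(c)
        for t in ts:
            print(c,t,[(np.round(d["at"],4).tolist(),round(d["score"],2)) for d in models.mark_of(t,c)[:4]])
E
python3 - <<'E'
from h import *
for s in (1,-1):
    for y in (-19,14): print(s,y,inverse_kinematics(*pose(np.radians(y),np.array([.545,.16,.004]) if y<0 else SEAT,[0,0,.062],0,s)))
    for t in (0,20,45): print(s,t,inverse_kinematics(*pose(SY,SEAT,[.08,0,.052],np.radians(t),s)))
print(telemetry.current_joints())
E
```

```text
1 -19 [ 1.63065696e-01  3.97207977e-01  1.74997265e+00 -4.44089210e-16
  9.94412022e-01  4.94678254e-01]
1 14 [-5.15894791e-01  3.61427755e-01  1.59261571e+00 -4.44089210e-16
  1.18754918e+00 -7.60240886e-01]
1 0 [-4.31484291e-01  4.61537514e-01  1.45166174e+00 -4.44089210e-16
  1.22839340e+00 -6.75830386e-01]
1 20 [-0.61512332  0.26538639  1.69981422  0.32001785  0.96766219 -1.01440234]
1 45 [-0.97022045  0.13753129  2.00982342  0.96569482  0.93700003 -1.79447667]
-1 -19 [ 1.63065696e-01  3.97207977e-01  1.74997265e+00 -4.44089210e-16
  9.94412022e-01 -2.64691440e+00]
-1 14 [-5.15894791e-01  3.61427755e-01  1.59261571e+00 -4.44089210e-16
  1.18754918e+00  2.38135177e+00]
-1 0 [-4.31484291e-01  4.61537514e-01  1.45166174e+00 -4.44089210e-16
  1.22839340e+00  2.46576227e+00]
-1 20 [-0.61512332  0.26538639  1.69981422  0.32001785  0.96766219  2.12719031]
-1 45 [-0.97022045  0.13753129  2.00982342  0.96569482  0.93700003  1.34711599]
[ 1.15200137e+00  2.75881219e-01  1.50490675e+00 -7.88866276e-06
  1.36071881e+00 -1.21020006e-01]
```

```bash
python3 - <<'E'
from h import *
y=np.radians(-19); T=np.array([.545,.16,.004])
gripper_to(.05)
p,q=pose(y,T,[0,0,.062])
r.move_to(p+[0,0,.13],q)
print(r.move_l(p,vel=.12,guard=15), telemetry.current_wrist_force())
gripper_to(0,40); print(telemetry.current_opening(),telemetry.current_finger_force(),telemetry.current_wrist_force())
r.move_l(p+[0,0,.05],vel=.06)
print(telemetry.current_t(),telemetry.current_ee_pos(),telemetry.current_wrist_force())
im=vision.snapshot("side"); cv2.imwrite("pics/side1.png",cv2.resize(im[120:300,150:400,::-1],None,fx=3,fy=3))
marks(["tray_center","spout_lip","tail_grip","carry_grip","bearing_1"],("side","top"))
E
```

```text
False [0.50931002 0.07461801 0.37043244]
0.009872458411062792 39.97276782989502 [ 0.1238544  -0.0747329  -0.30591825]
6.7083 [0.54457706 0.15994361 0.12164269] [-0.16825301  0.57783425 -5.4141792 ]
side tray_center [([0.5406, 0.1603, 0.0546], 0.78)]
side spout_lip [([0.4563, 0.1879, 0.059], 0.71), ([0.5418, 0.1584, 0.0469], 0.15)]
side tail_grip [([0.623, 0.1351, 0.103], 0.64)]
side carry_grip [([0.5463, 0.1591, 0.116], 0.71), ([0.5597, 0.2038, 0.0539], 0.59), ([0.4658, -0.2545, 0.0806], 0.4)]
side bearing_1 [([0.5337, 0.1159, 0.0556], 0.55), ([0.5307, -0.4277, 0.0018], 0.51), ([0.5745, 0.1455, 0.053], 0.47)]
top tray_center [([0.5436, 0.1633, 0.0536], 0.83)]
top spout_lip [([0.4595, 0.1899, 0.0549], 0.71)]
top tail_grip [([0.6158, 0.1312, 0.1075], 0.84)]
top carry_grip [([0.545, 0.1633, 0.114], 0.61)]
top bearing_1 [([0.5308, 0.1143, 0.0567], 0.56)]
```

View pics/side1.png

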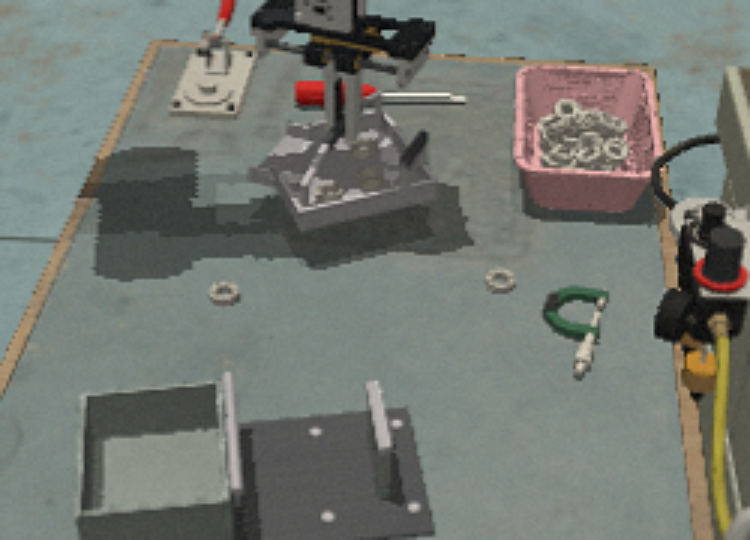

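The tray hangs level with the bearings in it: tray at about (350,190), stand at lower left, bar at (232,430). Next I carry it to the seat.

```bash
python3 - <<'E'
from h import *
SEAT[0]=.5492
p0=telemetry.current_ee_pos(); r.move_l([p0[0],p0[1],.215],vel=.1)
p,q=pose(SY,SEAT,[0,0,.062])
r.move_l([p[0],p[1],.215],q,vel=.12)
r.hold(.3)
marks(["tray_center","spout_lip","tail_grip","seat","spout_place"])
r.move_l([p[0],p[1],p[2]+.012],vel=.08)
print(r.move_l([p[0],p[1],p[2]-.004],vel=.02,guard=3),p,telemetry.current_ee_pos(),telemetry.current_wrist_force(),telemetry.current_t())
im=vision.snapshot("side"); cv2.imwrite("pics/side2.png",cv2.resize(im[200:340,150:350,::-1],None,fx=4,fy=4))
E
```

```text
top tray_center [([0.5477, -0.2287, 0.1479], 0.75), ([0.4238, -0.2586, 0.0161], 0.63)]
top spout_lip [([0.4608, -0.2509, 0.1451], 0.97), ([0.5519, -0.2326, 0.207], 0.37)]
top tail_grip [([0.6236, -0.2113, 0.1988], 0.68)]
top seat []
top spout_place [([0.464, -0.2495, 0.078], 0.65)]
side tray_center []
side spout_lip [([0.5522, -0.2368, 0.0816], 0.6)]
side tail_grip [([0.6288, -0.2112, 0.1962], 0.67)]
side seat [([0.5528, -0.2321, 0.0826], 0.72), ([0.5513, -0.2302, 0.209], 0.47)]
side spout_place [([0.4685, -0.254, 0.078], 0.58)]
True [ 0.5492 -0.231   0.147 ] [ 0.54906034 -0.23095009  0.14707355] [-0.667974   -0.27183038  4.90853064] 14.2
```

View pics/side2.png

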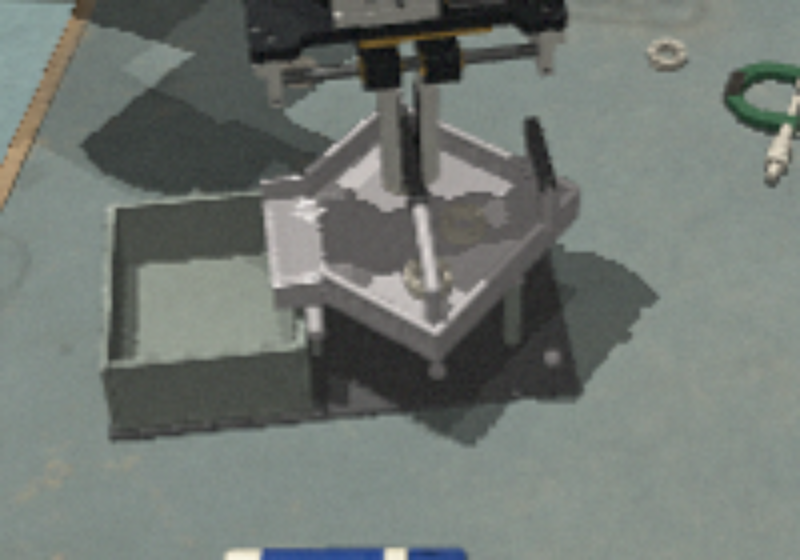

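The tray rests on the bar and rear rest at the expected height, lip over the tub at (285,250). I'll let go and re-measure before taking the tail handle.

```bash
python3 - <<'E'
from h import *
gripper_to(.05); p=telemetry.current_ee_pos()
r.move_l(p+[0,0,.09],vel=.15); 
r.hold(.4)
marks(["tray_center","spout_lip","tail_grip","carry_grip","bearing_1","tub_floor"])
im=vision.snapshot("side"); cv2.imwrite("pics/side3.png",cv2.resize(im[200:340,150:350,::-1],None,fx=4,fy=4))
print(telemetry.current_t())
E
```

```text
top tray_center [([0.5493, -0.2296, 0.0784], 0.9)]
top spout_lip [([0.4629, -0.2539, 0.0781], 0.62)]
top tail_grip [([0.6239, -0.2118, 0.1309], 0.69)]
top carry_grip [([0.5525, -0.2311, 0.1371], 0.71)]
top bearing_1 [([0.5371, -0.1848, 0.0809], 0.36)]
top tub_floor [([0.422, -0.262, 0.0137], 0.97), ([0.5474, -0.2278, 0.0791], 0.46)]
side tray_center [([0.5468, -0.233, 0.0831], 0.87), ([0.4653, -0.2546, 0.0805], 0.3)]
side spout_lip [([0.4578, -0.2534, 0.0837], 0.8)]
side tail_grip [([0.5454, -0.2319, 0.0793], 0.73), ([0.6305, -0.2099, 0.1291], 0.57)]
side carry_grip [([0.5519, -0.2296, 0.1411], 0.94), ([0.4585, -0.2521, 0.0779], 0.4)]
side bearing_1 [([0.5636, -0.2733, 0.0795], 0.61), ([0.5415, -0.1854, 0.0812], 0.6), ([0.5814, -0.2265, 0.0806], 0.46), ([0.7113, 0.0473, -0.0011], 0.2)]
side tub_floor [([0.4159, -0.2561, 0.0104], 0.7)]
16.9333
```

View pics/side3.png

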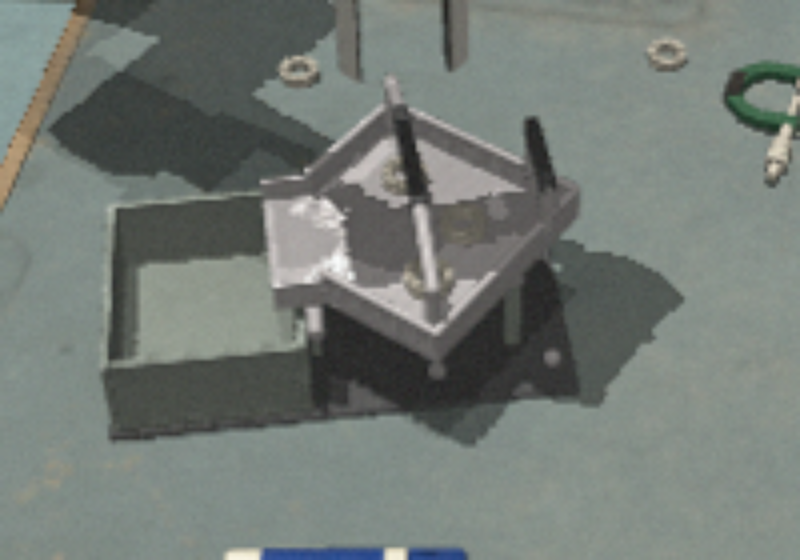

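The tray lies on the seat, let go, with the bearings at (395,178), (465,225) and (428,280). Now I tip it by the tail handle.

```bash
python3 - <<'E'
from h import *
S=np.array([.549,-.231,.079])
p,q=pose(SY,S,[.08,0,.052])
gripper_to(.04)
r.move_l(p+[0,0,.09],q,vel=.15)
print(r.move_l(p,vel=.1,guard=8))
gripper_to(0,50); print(telemetry.current_opening(),telemetry.current_wrist_force())
for a in range(4,45,4):
    P,Q=pose(SY,S+[0,0,.001],[.08,0,.052],np.radians(a))
    r.move_l(P,Q,vel=.045)
    f=telemetry.current_wrist_force(); print(a,np.round(f,1),round(telemetry.current_t(),1))
    if np.linalg.norm(f)>30: break
r.hold(.5)
for c,(u,v,w,h) in dict(side=(150,170,200,150),top=(280,160,130,130)).items():
    im=vision.snapshot(c); cv2.imwrite(f"pics/{c}4.png",cv2.resize(im[v:v+h,u:u+w,::-1],None,fx=4,fy=4))
marks(["spout_lip","bearing_1"])
E
```

```text
False
0.009016648542997075 [0.00177559 0.25702073 0.22397008]
4 [ 0.   0.3 -3.2] 20.1
8 [-1.6 -0.6 -3.6] 20.5
12 [-0.4 -0.8 -4.3] 20.9
16 [ 0.3  0.  -4.4] 21.3
20 [-0.4 -0.1 -4.8] 21.7
24 [-1.2 -0.4 -4.6] 22.1
28 [-0.7  0.2 -4.8] 22.5
32 [ 0.3 -0.5 -5.1] 22.9
36 [ 0.  -0.1 -4. ] 23.3
40 [-0.2 -0.4 -4.1] 23.7
44 [ 0.4 -0.6 -4.3] 24.1
top spout_lip [([0.4566, -0.2512, 0.0608], 0.94), ([0.3973, -0.2431, 0.0229], 0.21)]
top bearing_1 [([0.4034, -0.2465, 0.0287], 0.62)]
side spout_lip [([0.4573, -0.2532, 0.0622], 0.57), ([0.5482, -0.2312, 0.2153], 0.16)]
side bearing_1 [([0.4028, -0.244, 0.0246], 0.5), ([0.4025, -0.2738, 0.023], 0.48), ([0.4124, -0.2899, 0.0277], 0.41)]
```

View pics/side4.png

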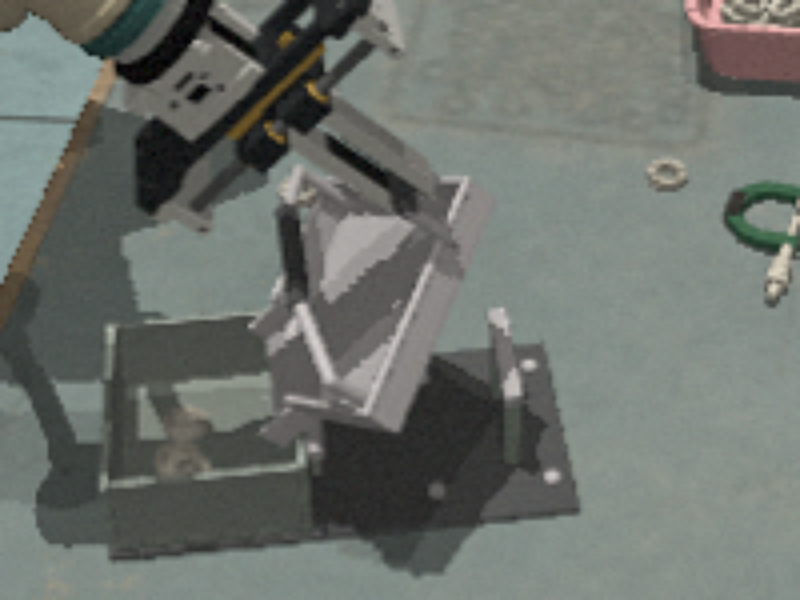

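View pics/top4.png

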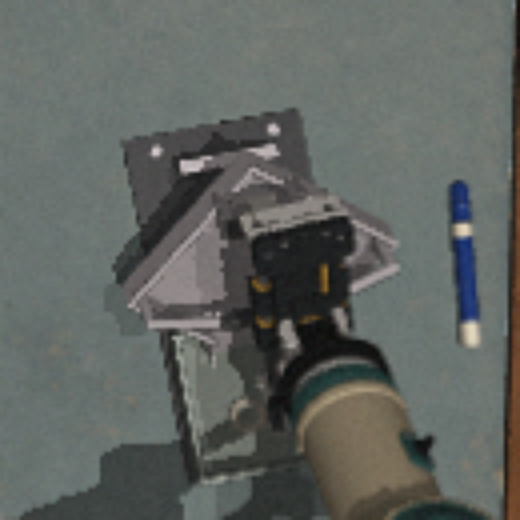

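The tray is tipped to 44° with its lip at the bar. Bearings show in the tub at (185,425) and (185,460), and the network finds three there. I'll lay the tray back, let go and check.

```bash
python3 - <<'E'
from h import *
S=np.array([.549,-.231,.079])
for a in range(40,-1,-4):
    P,Q=pose(SY,S+[0,0,.001 if a else 0],[.08,0,.052],np.radians(a))
    r.move_l(P,Q,vel=.06 if a>8 else .03)
print(telemetry.current_wrist_force())
gripper_to(.04); p=telemetry.current_ee_pos()
r.move_l(p+[0,0,.12],vel=.15)
p=telemetry.current_ee_pos(); r.move_l([.5,.1,.3],vel=.3)
marks(["tray_center","spout_lip","tail_grip","bearing_1","tub_floor","spare_bearing_a"])
for c,(u,v,w,h) in dict(side=(150,200,200,140),top=(290,170,100,120)).items():
    im=vision.snapshot(c); cv2.imwrite(f"pics/{c}5.png",cv2.resize(im[v:v+h,u:u+w,::-1],None,fx=4,fy=4))
print(telemetry.current_t())
E
```

```text
[-0.95015094 -0.41858212 -0.14682133]
top tray_center [([0.5474, -0.2305, 0.0783], 0.95), ([0.6244, -0.2114, 0.1341], 0.38)]
top spout_lip [([0.4597, -0.2492, 0.0776], 0.8)]
top tail_grip []
top bearing_1 [([0.4131, -0.2929, 0.0275], 0.53), ([0.4024, -0.2752, 0.0198], 0.5), ([0.4023, -0.2457, 0.0247], 0.41)]
top tub_floor [([0.4248, -0.263, 0.0127], 0.98), ([0.5508, -0.2328, 0.0776], 0.49), ([0.545, -0.2345, 0.0735], 0.45), ([0.4369, 0.0079, 0.0032], 0.29)]
top spare_bearing_a [([0.7125, 0.0426, -0.0023], 0.56), ([0.4366, 0.0088, -0.0005], 0.53), ([0.4009, -0.2747, 0.016], 0.31)]
side tray_center [([0.5466, -0.231, 0.0792], 0.67), ([0.5472, -0.2343, 0.0817], 0.58), ([0.405, -0.2753, 0.0184], 0.24)]
side spout_lip [([0.458, -0.2563, 0.0813], 0.69)]
side tail_grip [([0.6297, -0.2127, 0.1285], 0.77), ([0.5477, -0.2345, 0.0816], 0.21)]
side bearing_1 [([0.415, -0.2917, 0.029], 0.47), ([0.4018, -0.2756, 0.0234], 0.43), ([0.4037, -0.2463, 0.0239], 0.43)]
side tub_floor [([0.4172, -0.2561, 0.0103], 0.73), ([0.6292, -0.212, 0.1284], 0.6)]
side spare_bearing_a [([0.4324, 0.0104, 0.0001], 0.6), ([0.7157, 0.05, -0.0003], 0.58)]
33.0167
```

View pics/side5.png

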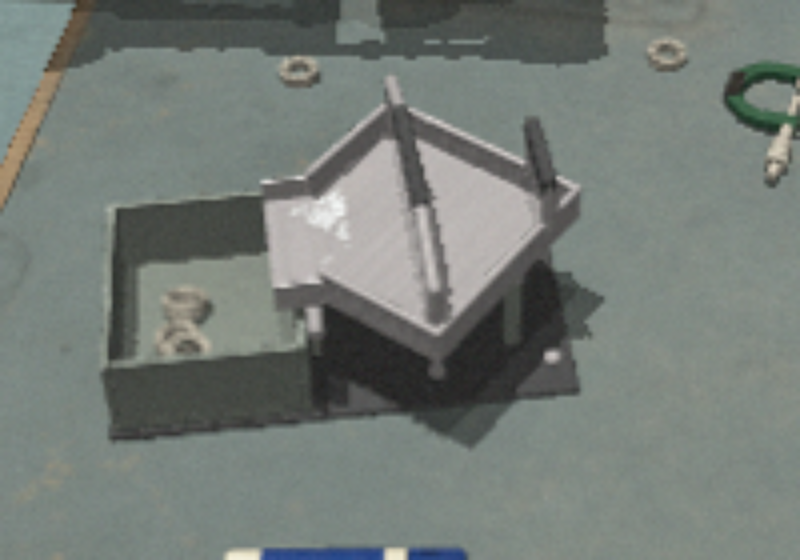

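View pics/top5.png

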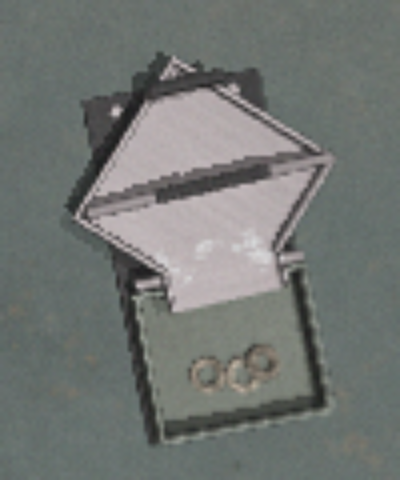

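The tray is empty and flat on the stand. The top view shows all three bearings in the tub, at (207,372), (242,374) and (262,362). Nothing is in the gripper.

```bash
python3 -c "
from plant import r
print(r.sign_off())"
```

```text
the job is handed in; nothing more can be done
None
```

The job is handed in: all three bearings lie in the tub, the empty tray lies flat and released on the stand, and I saw no other object disturbed; sign-off returned no verdict.

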